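# Hold the set-up key turned on a welding positioner

## Robot

A 7-joint arm with a two-finger parallel gripper is mounted at the origin on the work surface. World frame = base frame: x ahead of the robot, y to its left, z up, the work surface at z = 0. Lengths are in m, angles in rad, forces in N, time in s.
With the tool pointing down it reaches from about 0.35 to 0.9 m from the base axis. Payload 8.1 kg.
Tool frame: the origin (TCP) lies at the very end of the fingers, on their centre line; the grasp point (between the pads) lies arm.hold_point_z behind it (arm.hold_point_z is the distance from the TCP to the grasp point, in m); z points along the fingers, y is the line along which they close (so a half turn about z gives the same grasp; the last joint's range is limited). The gripper opens to 92 mm and grips with 3 to 60 N. Pads are 19 mm wide; open, the fingers measure 130 mm over their backs; the gripper's body (75 mm by 190 mm) begins 47 mm behind the grasp point.
Start: joints at [-0.103, 0.434, 0.025, 1.573, -0.012, 1.134, -0.075], TCP at [0.625, -0, 0.227] pointing down, gripper open.
Joint ranges: [-2.62, 2.62], [-0.44, 2.09], [-1.27, 1.32], [0.08, 2.57], [-1.32, 4.46], [0.12, 2], [-2.74, 2.74]. Speed limits (rad/s): [2.22, 2.22, 3.01, 3.01, 3.14, 3.14, 3.14].

## Interface

Orientations are given as a rotation vector (axis times angle).
In Python, from cell import arm, vision, job, cut_out gives the robot as it stands. The module is installed in compiled form; this text tells all that it offers.
- The arm moves only by the tool play_rows, never from a script. Its argument "increments" is text: rows parted by semicolons, each of 5 numbers parted by spaces: the shift along the tool's x, y, z in cm, then the turn about the tool's z in degrees, then the opening, from -1 (shut) to 1 (fully open), so that 0 is half open. A call has 1 to 5 rows; each row shifts and turns the commanded pose from where the row before left it, along the tool's axes as they then stand; what a row does not reach is not made up. A row lasts 1/12 s, in which the tool goes at most 41.7 mm and 7.16 degrees, less where a joint would pass 70% of its speed; a pose out of reach is approached as far as the arm can. A call is refused whole if a number of a shift passes 4.17 or a number of a turn 7.16, either way. A call with a gripper value outside its range is refused whole. The fingers move at their own pace and stop on an object; "grip_force" is the grip in N (left out, the last holds). Time passes only in rows, so rows that do not move let the fingers close. It gives the time, the measured TCP pose, the force, the opening and the grip force at its end, in the units of the state.
- arm.observe(): the state, without advancing time (a new reading comes with each control period).
- vision.get_image(name): name is "scene" or "side" or "wrist"; returns a dict with "frame" (480x640x3 uint8, red, green, blue), "z_map" (480x640 float32, m along the optical axis (not along the pixel's ray), 0 where there is no reading), "mtx" (3x3 intrinsics, pixels), "cam_to_world" (4x4, takes a point from camera to world coordinates). Camera axes: x right, y up, looking along -z (the intrinsics and any distortion apply to the point x, -y, -z); pixel columns grow to the right and rows downward; lengths in m; the calibration is good to about 2 mm. A picture is of the moment at which its call begins.
- job.sign_off(): hands the job in; it is judged then, once.
Trained networks look in a picture, given as the dict that the camera call returned (one of the last four; its "shot" number tells which), for a name from the list of things; names that differ only in an ending like _2 or _b are one class to them, and where a whole thing is asked for, a point or a joint stands for the part that bears it (a point fixed in the world has none). Each returns a list of dicts, best first, with "confidence" (0 to 1); they miss things now and then, are a little off and sometimes report something else, mostly with a low value. They report only what shows in the picture. A call takes as long as a camera call. They do not tell look-alikes from the thing itself.
- cut_out(query, picture): "mask" (480x640 bool, what is visible of it) and "point" ([row, column] in pixels, amid what is visible of it).
The state is a dict: "clock": time; "joints": joint angles; "dq": joint speeds; "joint_efforts": joint torques, N m; "position": TCP position; "ee_rot": TCP orientation; "force": force on the tool from outside, world axes, zero at the start; "ft_torque": the same for the moment, N m; "width": opening from 0.0 (shut) to 1.0 (fully open); "gripper_force": force on a finger pad.
Only numpy, scipy, OpenCV 4.12 (cv2) and the standard library are available. Lean on these libraries where they do the work, as an engineer would, in place of code of your own. Each camera call takes 0.05 s, during which the arm holds its last target. There are 200 camera calls.

## Task

Pull the push-fit dust cap off the key switch on the welding positioner's control box and set the cap down on the bench. Then take the two-winged key off its hook, work it past the sticky pins until it is fully home in the switch, turn it a quarter turn clockwise (seen from above) to its stop, and finish still holding it there against the return spring, because the set-up mode runs only while the key is held. Do not press the emergency stop, and leave the other things on the hooks and the brush where they are.

Things in the scene. Friction and masses are not known exactly. Their poses are not given: they have to be found in the camera images.
- control_box: grey control box fixed to the bench, 160 (x) x 240 (y) x 80 mm high; origin: centre of its underside; front faces -x. On its flat top panel, in its axes: the key switch at x -20, y +65 mm; a red emergency stop on a yellow base at x -20, y -75; a white lamp at x +45, y -5 and a black knob at x +45, y -50 (both up to 16 mm tall).
- keyhole (a point): centre of the keyway's mouth, 12 mm above the panel; z up along the switch axis, x along the slot (= box x), so the key enters with its wings along box x, either way round. Slot 18 x 7.5 mm with a 1.5 mm lead-in, in a fixed steel plate 5 mm thick, inside a round aluminium collar 34 mm across whose rim is 1.5 mm above the mouth.
- keyway_end (a point): where the key's tip stops: on the switch axis, 24 mm below the keyhole. On the way are two pairs of sticky sprung pins, met about 11 and 17 mm deep: each takes some 6 to 16 N of push, less if the key is jiggled 1 mm sideways. The wings can turn only when the tip is at least 21 mm deep; once turned, the key cannot come out.
- rotor (a joint): the switch's rotor, turned by the key's wings: 0 at rest (stop), growing clockwise seen from above, stop at 1.57 rad. A spring drives it back to 0 when the key is let go: 0.06 N m at rest, 0.16 N m at a quarter turn. The wings have about 0.06 rad of play in it and the grip gives a little, so the rotor lags the hand by up to 0.15 rad: turn on to the stop.
- dust_cap: black ribbed plastic dust cap, a cup open below, 44 mm across, 28 mm high, 30 g; origin: centre of its underside, z up. It starts snapped over the switch's collar (34 mm across, 13.5 mm high), its underside on the panel. It takes about 5 to 16 N straight up to unsnap in the first 8 mm and is clear after 14 mm. Grip it round the outside.
- key: switch key hanging tip down, 66 mm long, 45 g; origin: centre of its tip, z up the shank, x along the wings and the head's width. From the tip: flat steel bit of two wings, 16 mm wide (x), 6 thick (y), 16 high, lower corners bevelled; round shank 6 mm across; black plastic head from z 34 to 66, 30 wide (x), 10 thick (y).
- key_grip (a point): point on the key's axis, in its head, 54 mm above the tip; axes as the key's. A good place to grip, fingers closing along x on the 30 mm wide head. A hole through the head along y (10 mm wide, from 47 to 59 mm above the tip) lets it hang on the hook.
- hook_stand: green steel hook stand fixed to the bench: base 100 x 300 (y) x 4 mm, two posts and a flat bar along y, top at 93 mm, front face at x +18.5 mm; origin: on the bench, 18.5 mm in front of the bar, mid-width. 3 level hooks, 4 mm thick, 85 mm high, at y -80, 0, +80, reach to x -24.5, tips bent up 3 mm. Lift what hangs 4 to 7 mm, draw it off along -x.
- cylinder_key: bystander on a hook: gas-cylinder key, all steel, 66 mm long, round socket end 15 mm across instead of wings, flat head 30 mm wide. Origin: centre of its lower end. Which thing hangs on which hook varies.
- weld_gauge: bystander on a hook: flat aluminium fillet-weld gauge, 34 mm wide, 62 mm long, 5 mm thick, with a pointed foot. Origin: at its lower tip.
- wire_brush: bystander lying on the bench beyond the middle: wire brush on its side, 250 mm wooden handle along its x, 28 mm high, steel bristles at its +x end. Origin: centre of the handle's underside.
- estop (a joint): travel of the red emergency-stop button: 0 up, 0.005 m fully pressed.
- estop_top (a point): centre of the top of the emergency-stop button, 36 mm across
Mind the look-alikes: they are no part of the job. Leave any pink or turquoise look-alike of the key alone.

How it is judged:
On the way, in this order (a step that is already met when the one before it is completed fails the run):
1. the dust cap is off the switch, the key not yet in it (distance between dust_cap and keyhole above 0.05 m and distance between key and keyhole above 0.03 m), for 0.1 s.
2. the key is fully home in the switch, not yet turned (z of key in the frame of keyhole below -0.0215 m and horizontal distance between key and keyhole below 0.003 m and angle between the x axis of key and the x axis of keyhole, either way round below 0.3 rad and value of joint rotor below 0.3 rad), for 0.1 s.
At the end, for the whole second after the job is handed in: For the last second the fingers grip the key (over 2 N); it is home in the switch (20.5 mm deep or more, within 4 mm of the axis, upright within 0.15 rad) with the rotor held at 1.3 rad or more; the dust cap lies at rest on the bench, off the hook stand, untouched by the robot (value of joint rotor above 1.3 rad and z of key in the frame of keyhole below -0.0205 m and horizontal distance between key and keyhole below 0.004 m and angle between key's own z axis and vertical below 0.15 rad and contact force between the fingers and key above 2 N and height (world z) of dust_cap below 0.03 m and contact force between dust_cap and hook_stand below 0.05 N and linear speed of dust_cap below 0.02 m/s and contact force between each of the arm, the fingers and dust_cap below 0.05 N); the arm keeps its last pose, push and grip.
It fails at once if the emergency stop is pressed (value of joint estop above 0.0025 m).
It fails at once if the gas-cylinder key, the weld gauge or the brush is moved (more than 30 mm) (distance of any of cylinder_key, weld_gauge, wire_brush from where it was at the start of the episode above 0.03 m).
It also fails if it takes over 72 s, if anything falls off the work surface, if the arm or the gripper's body presses on something with over 40 N, if the wrist force passes 120 N, or if a joint passes its speed limit or range.

## Working session

There is one attempt and no reset: what is moved stays moved. The work goes in short steps, Python scripts to look and compute and a tool call to move; the robot and the scene stay as the last step left them, time stands still between calls to the robot, and variables do not carry over. Pictures are saved under pics/ and viewed, at most 10 in all, crops included, and the job is handed in when it is done.

Besides the shell and the picture viewer there is one more tool, called after "Call:" in YAML: its name, and indented under it one key for each argument. play_rows: Moves the arm, as the interface text tells. Its arguments: {"type":"object","properties":{"increments":{"type":"string"},"grip_force":{"type":"number"}},"required":["increments"]}

```bash
mkdir -p pics; cat > h.py <<'E'
import numpy as np, cv2
from cell import arm, vision, job, cut_out
from scipy.spatial.transform import Rotation as R
def world(p, mask=None):
    z=p["z_map"]; K=p["mtx"]; v,u=np.nonzero((z>0) if mask is None else (mask&(z>0)))
    d=z[v,u]; c=np.stack([(u-K[0,2])/K[0,0]*d, -(v-K[1,2])/K[1,1]*d, -d, np.ones_like(d)])
    return (p["cam_to_world"]@c).T[:,:3]
def save(p,n): cv2.imwrite(n,p["frame"][:,:,::-1])
E
python3 - <<'E'
from h import *
s=arm.observe(); print({k:np.round(v,3) for k,v in s.items()}, arm.hold_point_z)
for c in ["scene","side"]:
    p=vision.get_image(c); save(p,f"pics/{c}0.png"); print(c,np.round(p["cam_to_world"],3).tolist(), p["mtx"][0,0])
    for q in ["control_box","dust_cap","key","cylinder_key","weld_gauge","hook_stand","wire_brush","estop_top"]:
        for d in cut_out(q,p)[:3]:
            w=world(p,d["mask"]); 
            if len(w): print(q,round(d["confidence"],2),np.round(d["point"]),d["mask"].sum(),np.round(np.median(w,0),3),np.round(np.percentile(w,3,axis=0),3),np.round(np.percentile(w,97,axis=0),3))
E
```

```text
{'clock': np.float64(0.0), 'joints': array([-0.103,  0.435,  0.025,  1.574, -0.012,  1.134, -0.075]), 'dq': array([ 0.001, -0.001, -0.002,  0.   ,  0.001, -0.   , -0.001]), 'joint_efforts': array([ 0.0000e+00, -6.6785e+01,  9.8500e-01, -3.1446e+01, -6.1000e-02,
        4.3000e-02,  0.0000e+00]), 'position': array([ 0.624, -0.   ,  0.226]), 'ee_rot': array([-2.221e+00, -2.221e+00,  2.000e-03]), 'force': array([ 0.39 , -0.112,  0.405]), 'ft_torque': array([ 0.01 , -0.012,  0.005]), 'gripper_force': np.float64(0.0), 'width': np.float64(1.003)} 0.0188
scene [[0.43, -0.779, 0.457, 0.996], [0.903, 0.373, -0.214, -0.189], [-0.004, 0.504, 0.864, 0.807], [0.0, 0.0, 0.0, 1.0]] 473.51682586093216
control_box 0.72 [194. 435.] 9709 [0.62  0.231 0.079] [0.513 0.119 0.016] [0.68  0.35  0.095]
dust_cap 0.87 [154. 458.] 496 [0.581 0.304 0.106] [0.559 0.29  0.083] [0.597 0.326 0.11 ]
key 0.7 [205. 236.] 284 [ 0.459 -0.121  0.047] [ 0.448 -0.135  0.001] [ 0.465 -0.108  0.067]
key 0.68 [254. 222.] 239 [ 0.572 -0.183  0.084] [ 0.541 -0.196  0.004] [ 0.575 -0.168  0.095]
key 0.68 [230. 170.] 156 [ 0.469 -
[... 1609 characters left out ...]
.003] [ 0.628 -0.324  0.095]
weld_gauge 0.73 [333. 415.] 544 [ 0.575 -0.264  0.067] [ 0.572 -0.278  0.039] [ 0.578 -0.247  0.092]
weld_gauge 0.43 [217. 244.] 6709 [0.554 0.167 0.079] [0.491 0.117 0.006] [0.654 0.346 0.094]
hook_stand 0.65 [361. 427.] 12249 [ 0.58  -0.29   0.005] [ 0.523 -0.406  0.002] [ 0.626 -0.12   0.093]
hook_stand 0.61 [229. 369.] 1363 [0.772 0.022 0.022] [ 0.649 -0.005  0.005] [0.876 0.046 0.029]
hook_stand 0.59 [208. 243.] 164 [0.55  0.166 0.1  ] [0.537 0.156 0.093] [0.567 0.183 0.102]
wire_brush 0.83 [228. 367.] 1543 [0.768 0.024 0.022] [ 0.647 -0.005  0.002] [0.878 0.049 0.029]
estop_top 0.64 [207. 246.] 184 [0.551 0.167 0.1  ] [0.537 0.156 0.081] [0.577 0.212 0.102]
```

View pics/side0.png

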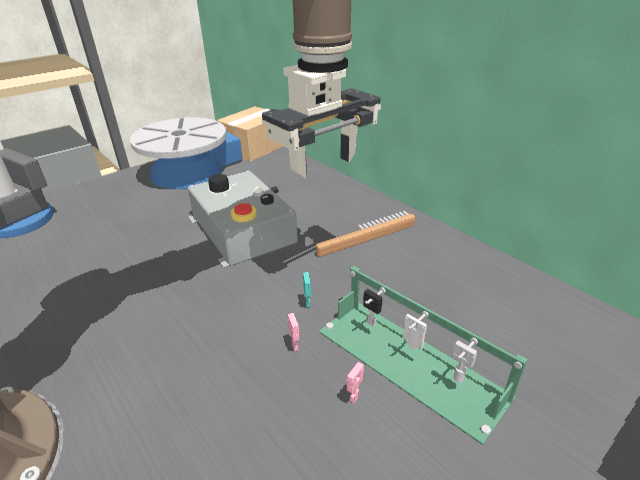

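```bash
python3 - <<'E'
from h import *
im=cv2.imread("pics/side0.png"); cv2.imwrite("pics/crop0.png",cv2.resize(im[270:420,260:500],None,fx=3.3,fy=3.3,interpolation=cv2.INTER_CUBIC))
p=vision.get_image("scene"); 
w=world(p)
def rect(m,n):
    r=cv2.minAreaRect(w[m][:,:2].astype(np.float32)*1000); print(n,m.sum(),np.round(r[0],1),np.round(r[1],1),round(r[2],2))
x,y,z=w.T
rect((abs(z-.080)<.004)&(y>.1)&(y<.38)&(x>.45)&(x<.75),"box top")
rect((z>.103)&(z<.115)&(y>.26)&(y<.36)&(x>.5)&(x<.65),"cap top")
rect((z>.095)&(z<.107)&(y>.14)&(y<.20)&(x>.5)&(x<.62),"estop top")
rect((z>.088)&(z<.1)&(y<-.1)&(x>.5)&(x<.66),"bar+heads")
rect((z>.002)&(z<.008)&(y<-.1)&(x>.5)&(x<.66),"base")
p2=vision.get_image("side"); w2=world(p2); x,y,z=w2.T; w=w2
rect((abs(z-.080)<.004)&(y>.1)&(y<.38)&(x>.45)&(x<.75),"box top s")
rect((z>.103)&(z<.115)&(y>.26)&(y<.36)&(x>.5)&(x<.65),"cap top s")
rect((z>.002)&(z<.008)&(y<-.1)&(x>.5)&(x<.66),"base s")
E
```

```text
box top 6473 [586.1 243.1] [238.9 160.4] 80.95
cap top 321 [575.7 310. ] [40.6 41.8] 70.15
estop top 250 [578.7 175. ] [84.7 34.1] 6.8
bar+heads 986 [ 587.4 -260.9] [ 54.5 300.1] 6.28
base 5641 [ 580.  -351.7] [159.  502.7] 0.01
box top s 3177 [583.7 242.7] [240.4 159.9] 81.03
cap top s 152 [573.7 311. ] [41.3 40.4] 10.25
base s 10158 [ 580.  -333.5] [159.5 465.8] 0.02
```

View pics/crop0.png

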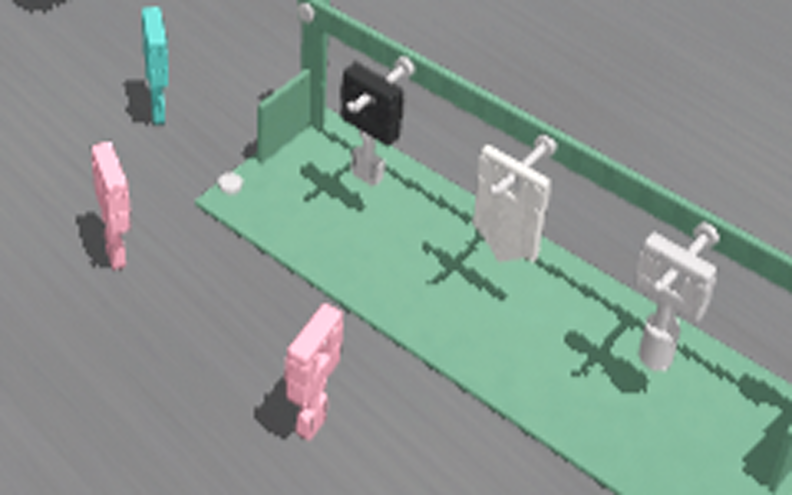

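Three lone look-alikes stand on the bench: pink at (293,330) and (354,380), and turquoise at (307,290). On the hooks are the black-headed steel key (371,303), the gauge (415,333) and the all-steel cylinder key (464,358). The black-headed one fits the description, because it has a black plastic head and steel wings, and the crop confirms it. I'm going to the cap first.

Call:
play_rows:
  increments: "3.5 -0.5 0 0 1; 4 -0.6 0 0 1; 4 -0.6 0 0 1; 4 -0.6 0 0 1; 4 -0.7 0 0 1"

```text
clock: 1.42
position: [0.5947, 0.1967, 0.2269]
ee_rot: [2.222, 2.221, 0.001]
force: [0.9, -0.2, 0.0]
width: 1.003
gripper_force: 0.0
```

Call:
play_rows:
  increments: "4 -0.7 1 0 1; 4 -0.6 2 0 1; 3.5 -0.6 2 0 1; 0 0 0 0 1; 0 0 0 0 1"

```text
clock: 1.83
position: [0.5743, 0.3096, 0.1766]
ee_rot: [-2.214, -2.226, 0.004]
force: [-0.0, -0.8, 1.3]
width: 1.0
gripper_force: 0.0
```

```bash
python3 - <<'E'
from h import *
s=arm.observe(); print(s["position"],s["ee_rot"],s["joints"],s["force"])
p=vision.get_image("wrist"); save(p,"pics/w1.png")
for d in cut_out("dust_cap",p)[:2]:
    w=world(p,d["mask"]); print(d["confidence"],d["point"],np.median(w,0)); t=w[w[:,2]>.103]; print(len(t), cv2.minEnclosingCircle(t[:,:2].astype(np.float32)*1000))
w=world(p); m=abs(w[:,2]-.08)<.003; print(cv2.minAreaRect(w[m][:,:2].astype(np.float32)*1000))
E
```

```text
[0.57433419 0.30964276 0.17657505] [-2.2143916  -2.22577112  0.00377891] [-0.54655309  0.52326994 -0.04417879  1.55528588  0.02362935  1.06632122
 -0.59118229] [-0.0440034  -0.82307067  1.27327856]
0.93 [247.8, 318.1] [0.57517622 0.31495767 0.10785892]
4428 ((575.0899047851562, 311.9622802734375), 22.338314056396484)
((589.6068115234375, 276.17132568359375), (174.71778869628906, 157.5723419189453), 81.08657836914062)
```

View pics/w1.png

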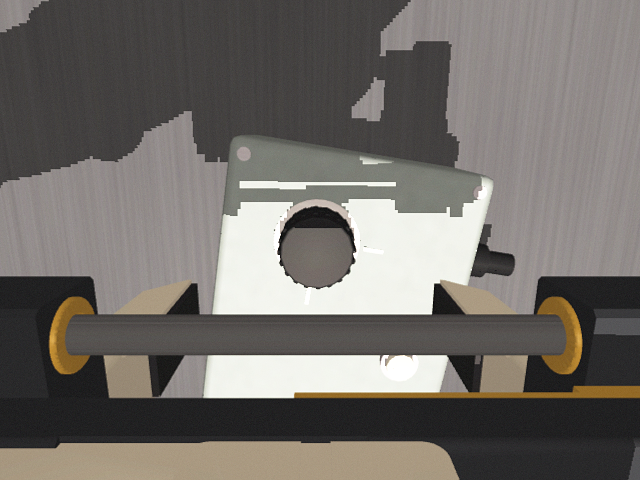

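The cap shows at about (317,250), centred between the fingers, and the depth puts it at about (575,311). I'll descend, grip and pull it off.

Call:
play_rows:
  increments: "0.2 0.1 2 0 1; 0 0 3 0 1; 0 0 2.5 0 1; 0 0 1.5 0 1; 0 0 0 0 1"

```text
clock: 2.35
position: [0.5768, 0.3055, 0.0856]
ee_rot: [-2.225, -2.218, 0.008]
force: [0.2, -0.8, -0.4]
width: 0.999
gripper_force: 0.0
```

Call:
play_rows:
  increments: "0 0 0 0 -0.3; 0 0 0 0 -0.3; 0 0 0 0 -0.3; 0 0 0 0 -0.3; 0 0 0 0 -0.3"
  grip_force: 45

```text
clock: 2.77
position: [0.5781, 0.309, 0.0895]
ee_rot: [2.221, 2.221, 0.003]
force: [0.1, 0.3, -0.0]
width: 0.689
gripper_force: 0.0
```

Call:
play_rows:
  increments: "0 0 0 0 -0.3; 0 0 0 0 -0.3; 0 0 0 0 -0.3; 0 0 0 0 -0.3; 0 0 0 0 -0.3"

```text
clock: 3.18
position: [0.5758, 0.309, 0.0884]
ee_rot: [-2.22, -2.221, 0.003]
force: [-5.2, -1.2, 6.4]
width: 0.475
gripper_force: 45.0
```

Call:
play_rows:
  increments: "0 0 -0.3 0 -0.5; 0 0 -0.4 0 -0.5; 0 0 -0.5 0 -0.5; 0 0 -0.6 0 -0.5; 0 0 -1 0 -0.5"

```text
clock: 3.6
position: [0.5768, 0.3095, 0.1156]
ee_rot: [-2.22, -2.222, 0.002]
force: [0.5, 0.2, 0.1]
width: 0.477
gripper_force: 45.0
```

Call:
play_rows:
  increments: "0 0 -1 0 -0.5; 0 0 -2 0 -0.5; 0 0 -2 0 -0.5; 0 0 0 0 -0.5; 0 0 0 0 -0.5"

```text
clock: 4.02
position: [0.5791, 0.3088, 0.1688]
ee_rot: [2.221, 2.219, 0.006]
force: [-0.1, -0.7, -0.6]
width: 0.474
gripper_force: 45.0
```

Call:
play_rows:
  increments: "-3 -0.8 0 0 -0.5; -4 -1.1 0 0 -0.5; -4 -1.1 0 0 -0.5; -4 -1.1 0 0 -0.5; -4 -1.1 0 0 -0.5"

```text
clock: 4.43
position: [0.5245, 0.1165, 0.166]
ee_rot: [2.222, 2.221, -0.001]
force: [1.5, -1.1, -0.4]
width: 0.475
gripper_force: 45.0
```

Call:
play_rows:
  increments: "-4 -1.1 0 0 -0.5; -3 -0.9 2 0 -0.5; -2 -0.5 3 0 -0.5; 0 0 4 0 -0.5; 0 0 3 0 -0.5"

```text
clock: 4.85
position: [0.4996, 0.0262, 0.0447]
ee_rot: [2.225, 2.217, -0.001]
force: [0.1, 0.8, -1.0]
width: 0.474
gripper_force: 45.0
```

Call:
play_rows:
  increments: "0 0 2 0 -0.5; 0 0 0.6 0 -0.5; 0 0 0 0 -0.5; 0 0 0 0 -0.5; 0 0 0 0 -0.5"

```text
clock: 5.27
position: [0.5016, 0.0289, 0.0216]
ee_rot: [2.221, 2.22, 0.003]
force: [-0.0, 0.5, 0.3]
width: 0.471
gripper_force: 45.0
```

```bash
python3 - <<'E'
from h import *
s=arm.observe(); print(s["position"],s["ee_rot"],s["force"])
p=vision.get_image("scene")
for d in cut_out("dust_cap",p)[:2]:
    w=world(p,d["mask"]); print(d["confidence"],d["point"],np.round(np.percentile(w,[2,50,98],axis=0),3).tolist())
E
```

```text
[0.50157047 0.02891504 0.02159411] [2.2205474  2.22040233 0.00265926] [-0.03611533  0.47305019  0.27878442]
0.46 [255.3, 219.7] [[0.537, -0.197, 0.003], [0.572, -0.183, 0.085], [0.579, -0.168, 0.095]]
0.44 [169.3, 397.2] [[0.54, 0.156, 0.092], [0.557, 0.171, 0.1], [0.571, 0.189, 0.103]]
```

Call:
play_rows:
  increments: "0 0 0.6 0 -0.5; 0 0 0.4 0 -0.5; 0 0 0.2 0 -0.5; 0 0 0 0 -0.5; 0 0 0 0 -0.5"

```text
clock: 5.78
position: [0.502, 0.0267, 0.0091]
ee_rot: [2.222, 2.217, 0.001]
force: [0.8, -6.2, 8.5]
width: 0.473
gripper_force: 45.0
```

Contact with the bench, so I'm releasing and rising.

Call:
play_rows:
  increments: "0 0 0 0 1; 0 0 0 0 1; 0 0 0 0 1; 0 0 0 0 1; 0 0 0 0 1"

```text
clock: 6.2
position: [0.5003, 0.029, 0.0082]
ee_rot: [-2.221, -2.222, 0.0]
force: [-0.1, -1.0, -0.6]
width: 0.792
gripper_force: 0.0
```

Call:
play_rows:
  increments: "0 0 -2 0 1; 0 0 -4 0 1; 0 0 -4 0 1; 0 0 -4 0 1; 0 0 -4 0 1"

```text
clock: 6.62
position: [0.4998, 0.0289, 0.1901]
ee_rot: [-2.221, -2.221, 0.0]
force: [0.8, -0.3, -0.9]
width: 1.0
gripper_force: 0.0
```

```bash
python3 - <<'E'
from h import *
s=arm.observe(); print(s["position"],s["ee_rot"],s["force"])
for c in ["scene","side"]:
    p=vision.get_image(c)
    for d in cut_out("dust_cap",p)[:1]:
        w=world(p,d["mask"]); print(c,d["confidence"],d["point"],np.round(np.percentile(w,[2,50,98],axis=0),3).tolist())
    for d in cut_out("key",p)[:4]:
        w=world(p,d["mask"]); 
        if np.median(w[:,0])<.53: continue
        f=p["frame"][d["mask"]&(p["z_map"]>0)].astype(int); k=(f.max(1)<90)&(w[:,2]>.055)
        print(d["point"],k.sum(),np.round(np.percentile(w[k],[3,50,97],axis=0),4).tolist(), cv2.minAreaRect((w[k][:,:2]*1000).astype(np.float32)))
    w=world(p); f=p["frame"][p["z_map"]>0].astype(int)
    m=(w[:,2]>.003)&(w[:,2]<.012)&(abs(w[:,0]-.57)<.12)&(w[:,1]<-.08)&(w[:,1]>-.45)&(f[:,1]>f[:,0]+20)
    print("base",cv2.minAreaRect((w[m][:,:2]*1000).astype(np.float32)))
    m=(w[:,2]>.089)&(w[:,2]<.096)&(abs(w[:,0]-.57)<.12)&(w[:,1]<-.08)&(w[:,1]>-.45)&(f[:,1]>f[:,0]+20)
    print("bar",cv2.minAreaRect((w[m][:,:2]*1000).astype(np.float32)))
E
```

```text
[0.49984328 0.02889444 0.19013396] [-2.22086389e+00 -2.22146866e+00  4.49140097e-04] [ 0.78993415 -0.31463087 -0.94907562]
scene 0.95 [205.2, 312.9] [[0.486, 0.009, 0.0], [0.51, 0.027, 0.026], [0.524, 0.048, 0.03]]Traceback (most recent call last):
  File "<stdin>", line 11, in <module>
    return _quantile_unchecked(
        a, q, axis, out, overwrite_input, method, keepdims, weights)
    return _ureduce(a,
                    func=_quantile_ureduce_func,
    ...<5 lines>...
                    overwrite_input=overwrite_input,
                    method=method)
    r = func(a, **kwargs)
    result = _quantile(arr,
                       quantiles=q,
    ...<2 lines>...
                       out=out,
                       weights=wgt)
    slices_having_nans = np.isnan(arr[-1, ...])
                                  ~~~^^^^^^^^^
IndexError: index -1 is out of bounds for axis 0 with size 0
```

Call:
play_rows:
  increments: "0 0 0 7 0.1; 0 0 0 7 0.1; 0 0 0 7 0.1; 0 0 0 7 0.1; 0 0 0 7 0.1"

```text
clock: 7.18
position: [0.4995, 0.0288, 0.1869]
ee_rot: [-2.79, -1.442, 0.004]
force: [-0.4, 0.6, -1.1]
width: 0.688
gripper_force: 0.0
```

Call:
play_rows:
  increments: "0 0 0 7 0.1; 0 0 0 7 0.1; 0 0 0 7 0.1; 0 0 0 7 0.1; 0 0 0 7 0.1"

```text
clock: 7.6
position: [0.4995, 0.0288, 0.1869]
ee_rot: [3.095, 0.536, -0.004]
force: [-0.2, 0.4, 0.1]
width: 0.555
gripper_force: 0.0
```

Call:
play_rows:
  increments: "0 0 0 7 0.1; 0 0 0 7 0.1; 0.7 3 0 0 0.1; 0.7 4 0 0 0.1; 0.7 4 0 0 0.1"

```text
clock: 8.02
position: [0.5324, -0.0783, 0.187]
ee_rot: [-3.137, -0.17, 0.003]
force: [1.4, 0.2, -0.1]
width: 0.55
gripper_force: 0.0
```

Call:
play_rows:
  increments: "0.7 4 0 0 0.1; 0.7 4 0 0 0.1; 0.6 3 0 0 0.1; 0 0 0 0 0.1; 0 0 0 0 0.1"

```text
clock: 8.43
position: [0.5633, -0.1877, 0.1866]
ee_rot: [3.137, 0.158, -0.004]
force: [-0.3, 1.4, 0.7]
width: 0.551
gripper_force: 0.0
```

```bash
python3 - <<'E'
from h import *
s=arm.observe(); Rm=R.from_rotvec(s["ee_rot"]).as_matrix(); print(s["position"],np.round(Rm,3).tolist(),s["joints"],s["force"],s["width"])
p=vision.get_image("wrist"); save(p,"pics/w2.png")
for d in cut_out("key",p)[:3]:
    w=world(p,d["mask"]); print(d["confidence"],d["point"],np.round(np.percentile(w,[2,50,98],axis=0),4).tolist())
    k=(w[:,2]>.085)
    if k.sum()>20: print(k.sum(),cv2.minAreaRect((w[k][:,:2]*1000).astype(np.float32)))
w=world(p); f=p["frame"][p["z_map"]>0].astype(int)
m=(w[:,2]>.088)&(w[:,2]<.097)&(f[:,1]>f[:,0]+20)
if m.any(): print("bar",cv2.minAreaRect((w[m][:,:2]*1000).astype(np.float32)))
E
```

```text
[ 0.56329954 -0.18773834  0.18661639] [[0.995, 0.101, -0.003], [0.101, -0.995, -0.001], [-0.003, 0.0, -1.0]] [-0.01166718  0.42900214  0.34190645  1.7225236  -0.16283997  1.02049702
 -1.08259425] [-0.34078803  1.41625917  0.68036893] 0.5509551074354485
0.94 [243.5, 128.3] [[0.5266, -0.0691, 0.003], [0.5378, -0.0565, 0.0536], [0.5473, -0.0436, 0.0669]]
0.93 [233.2, 309.2] [[0.5631, -0.1962, 0.0391], [0.5706, -0.1829, 0.0933], [0.5742, -0.1683, 0.095]]
903 ((568.2922973632812, -182.2868194580078), (10.374772071838379, 29.638080596923828), 5.925108909606934)
0.93 [373.8, 388.5] [[0.4231, -0.2632, 0.0002], [0.4625, -0.2517, 0.0656], [0.4764, -0.2462, 0.0678]]
bar ((581.847900390625, -243.9427947998047), (53.13720703125, 266.3721618652344), 4.939882278442383)
```

View pics/w2.png

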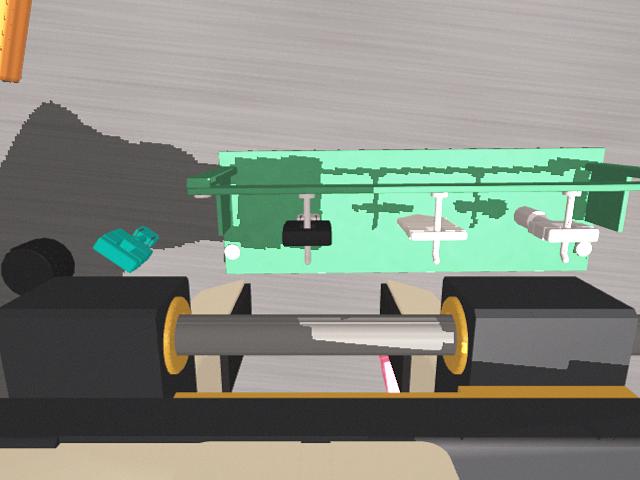

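The black-headed key shows at (307,233), between the hook and the bar. The gauge is at (435,228), the cylinder key at (560,228) and the turquoise one at (125,250). I'll descend on the key and grip it.

Call:
play_rows:
  increments: "0.5 -0.5 3 0 0.1; 0 0 4 0 0.1; 0 0 3 0 0.1; 0 0 1.5 0 0.1; 0 0 0 0 0.1"

```text
clock: 8.95
position: [0.5659, -0.177, 0.0694]
ee_rot: [-3.134, -0.169, 0.011]
force: [-0.3, 0.4, 0.2]
width: 0.549
gripper_force: 0.0
```

```bash
python3 - <<'E'
from h import *
s=arm.observe(); print(s["position"],s["force"])
p=vision.get_image("wrist")
for d in cut_out("key",p)[:3]:
    w=world(p,d["mask"]); k=(w[:,2]>.085)
    if k.sum()>20 and w[:,1].max()<-.1: print(d["confidence"],d["point"],k.sum(),cv2.minAreaRect((w[k][:,:2]*1000).astype(np.float32)))
E
```

```text
[ 0.56587731 -0.17702875  0.06937149] [-0.28190172  0.42618319  0.16161701]
0.8 [297.4, 322.7] 470 ((584.9035034179688, -180.5924530029297), (26.90802001953125, 29.99321174621582), 5.729120254516602)
```

Call:
play_rows:
  increments: "0 0 0.5 0 0.1; 0 0 0 0 0.1; 0 0 0 0 0.1"

```text
clock: 9.3
position: [0.5693, -0.1801, 0.0693]
ee_rot: [3.137, 0.165, 0.003]
force: [0.1, 0.2, 0.5]
width: 0.551
gripper_force: 0.0
```

```bash
python3 - <<'E'
from h import *
s=arm.observe(); print(s["position"],s["force"])
p=vision.get_image("wrist"); save(p,"pics/w3.png")
for d in cut_out("key",p)[:3]:
    w=world(p,d["mask"]); k=(w[:,2]>.091)&(w[:,2]<.1)
    f=p["frame"][d["mask"]&(p["z_map"]>0)].astype(int); k&=f.max(1)<90
    if k.sum()>20 and w[:,1].max()<-.1: print(d["confidence"],d["point"],k.sum(),cv2.minAreaRect((w[k][:,:2]*1000).astype(np.float32)),np.percentile(w[k],[3,50,97],axis=0))
E
```

```text
[ 0.56931183 -0.18012756  0.06929689] [0.06738537 0.24141655 0.50961228]
```

View pics/w3.png

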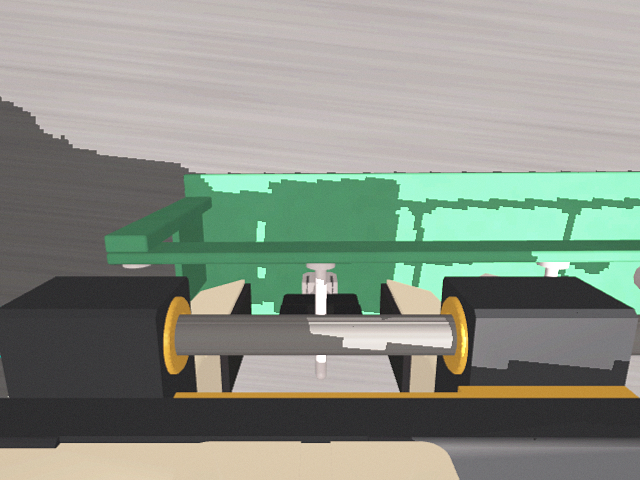

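The head sits centred between the fingers at (320,305). I'll go down 5 mm, then grip.

Call:
play_rows:
  increments: "0 0 0.5 0 0.1; 0 0 0 0 -0.6; 0 0 0 0 -0.6; 0 0 0 0 -0.6; 0 0 0 0 -0.6"
  grip_force: 40

```text
clock: 9.82
position: [0.5687, -0.1804, 0.0633]
ee_rot: [3.137, 0.164, 0.0]
force: [-0.6, -0.9, -0.9]
width: 0.319
gripper_force: 40.0
```

Call:
play_rows:
  increments: "0 0 0 0 -0.6; 0 0 0 0 -0.6; 0 0 0 0 -0.6"

```text
clock: 10.07
position: [0.5687, -0.1803, 0.0633]
ee_rot: [3.137, 0.164, 0.0]
force: [0.9, 0.1, -0.4]
width: 0.322
gripper_force: 40.0
```

Call:
play_rows:
  increments: "0 0 -0.25 0 -0.6; 0 0 -0.3 0 -0.6; 0 0 0 0 -0.6; 0 0 0 0 -0.6"

```text
clock: 10.4
position: [0.569, -0.1803, 0.0691]
ee_rot: [3.137, 0.164, 0.001]
force: [-0.1, 0.6, 0.0]
width: 0.326
gripper_force: 40.0
```

Call:
play_rows:
  increments: "-0.7 0 0 0 -0.6; -1 0 0 0 -0.6; -1 0 0 0 -0.6; -1 0 0 0 -0.6; -1 0 0 0 -0.6"

```text
clock: 10.82
position: [0.5203, -0.1854, 0.0688]
ee_rot: [-3.137, -0.164, 0.001]
force: [0.3, -0.2, -0.5]
width: 0.324
gripper_force: 40.0
```

Call:
play_rows:
  increments: "0 0 -2 0 -0.6; 0 0 -4 0 -0.6; 0 0 -4 0 -0.6; 0 0 -3 -5 -0.6; 0 0 0 -7 -0.6"

```text
clock: 11.23
position: [0.5242, -0.1867, 0.2051]
ee_rot: [3.099, 0.494, 0.014]
force: [0.6, -0.5, -0.5]
width: 0.323
gripper_force: 40.0
```

Call:
play_rows:
  increments: "0 0 0 -7 -0.6; 0 0 0 -7 -0.6; 0 0 0 -7 -0.6; 0 0 0 -7 -0.6; 0 0 0 -7 -0.6"

```text
clock: 11.65
position: [0.5209, -0.1853, 0.1987]
ee_rot: [-2.807, -1.41, 0.0]
force: [-0.8, 0.3, -0.5]
width: 0.328
gripper_force: 40.0
```

Call:
play_rows:
  increments: "0 0 0 -7 -0.6; 0 0 0 -7 -0.6; 0 0 0 -7 -0.6; 0 0 0 -7 -0.6; 3 -0.2 0 0 -0.6"

```text
clock: 12.07
position: [0.5226, -0.1619, 0.1988]
ee_rot: [2.385, 2.041, -0.004]
force: [0.7, -0.6, 0.2]
width: 0.324
gripper_force: 40.0
```

Call:
play_rows:
  increments: "4 -0.2 0 0 -0.6; 4 -0.2 0 0 -0.6; 4 -0.2 0 0 -0.6; 4 -0.2 0 0 -0.6; 4 -0.2 0 0 -0.6"

```text
clock: 12.48
position: [0.5452, 0.0451, 0.1989]
ee_rot: [2.389, 2.039, -0.0]
force: [1.1, 0.3, 0.1]
width: 0.326
gripper_force: 40.0
```

Call:
play_rows:
  increments: "4 -0.2 0 0 -0.6; 4 -0.2 0 0 -0.6; 4 -0.2 0 0 -0.6; 4 -0.2 0 0 -0.6; 4 -0.1 0 0 -0.6"

```text
clock: 12.9
position: [0.5677, 0.244, 0.1988]
ee_rot: [2.389, 2.04, -0.0]
force: [0.7, 0.3, 0.0]
width: 0.322
gripper_force: 40.0
```

Call:
play_rows:
  increments: "4 -0.1 0 0 -0.6; 2 0 0 0 -0.6; 0 0 0 0 -0.6; 0 0 0 0 -0.6"

```text
clock: 13.23
position: [0.576, 0.3029, 0.1982]
ee_rot: [-2.386, -2.043, 0.001]
force: [-0.1, -0.6, 0.3]
width: 0.322
gripper_force: 40.0
```

```bash
python3 - <<'E'
from h import *
s=arm.observe(); Rm=R.from_rotvec(s["ee_rot"]).as_matrix(); print(s["position"],np.round(Rm,4).tolist(),np.degrees(np.arctan2(Rm[1,1],Rm[0,1])),s["joints"],s["force"],s["width"])
ims=[]
for c in ["scene","side"]:
    p=vision.get_image(c); im=p["frame"][:,:,::-1]
    K=p["mtx"]; 
    q=np.linalg.inv(p["cam_to_world"])@np.array([.575,.311,.11,1]); u=int(K[0,0]*q[0]/-q[2]+K[0,2]); v=int(K[1,1]*-q[1]/-q[2]+K[1,2]); print(c,u,v)
    u0=min(max(u-65,0),510); v0=max(v-80,0); ims.append(cv2.resize(im[v0:v0+150,u0:u0+130],(390,450),interpolation=cv2.INTER_CUBIC)); print(u0,v0)
cv2.imwrite("pics/s4.png",np.hstack(ims))
p=vision.get_image("wrist"); save(p,"pics/w4.png")
E
```

```text
[0.57601061 0.3029363  0.19819508] [[0.1541, 0.9881, -0.0008], [0.9881, -0.1541, -0.0005], [-0.0007, -0.0007, -1.0]] -8.864655313708317 [-0.52129387  0.50239012 -0.0683321   1.53431831  0.03678735  1.10709986
 -0.75241215] [-0.05267825 -0.60942976  0.26691831] 0.32190862962189265
scene 465 149
400 69
side 217 176
152 96
```

View pics/s4.png

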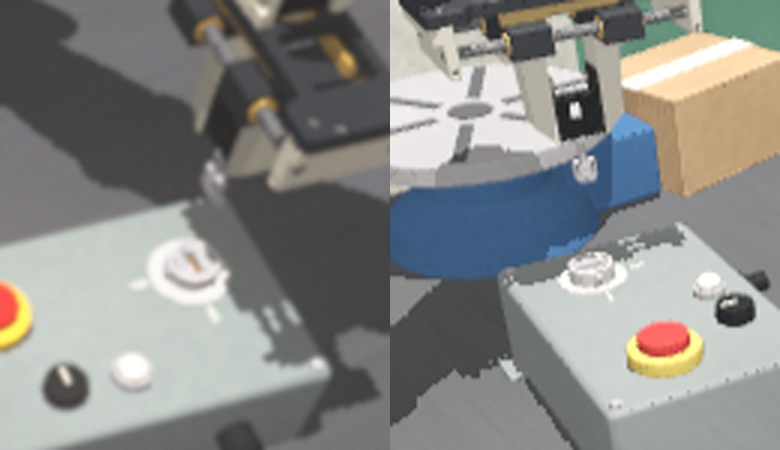

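View pics/w4.png

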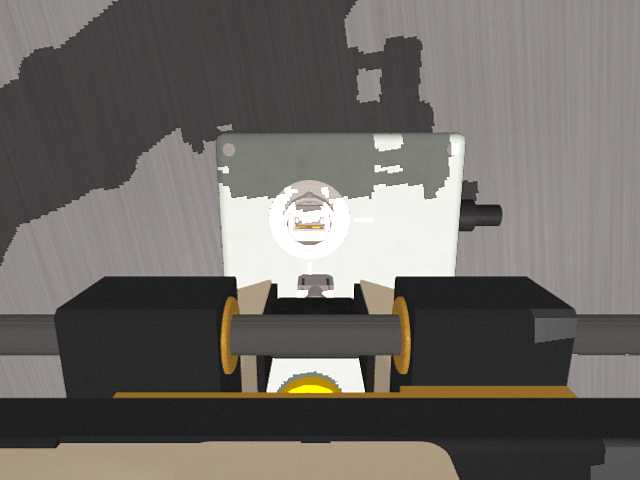

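The wrist picture shows the key's bit at (315,283) and the open collar at (310,218), with the box edges square to the tool. I'll measure both in this same picture.

```bash
cat > meas.py <<'E'
from h import *
from scipy.optimize import least_squares
def run(zc=.0935):
    s=arm.observe(); Rm=R.from_rotvec(s["ee_rot"]).as_matrix(); t=s["position"]
    p=vision.get_image("wrist"); z=p["z_map"]; w=np.full((480,640,3),np.nan); w[z>0]=world(p)
    L=(w-t)@Rm   # tool frame
    # key bit: points within +-12 mm tool y, +-15 mm tool x, 2..40 mm below TCP
    k=(abs(L[...,1])<.012)&(abs(L[...,0])<.015)&(L[...,2]>.008)&(L[...,2]<.045)&(w[...,2]>.1)
    q=L[k]; v,u=np.nonzero(k)
    print("t",np.round(t*1000,1),"yaw",np.degrees(np.arctan2(Rm[1,1],Rm[0,1])).round(2)," bit n",len(q),"px",u.min(),u.max(),v.min(),v.max())
    zmax=np.percentile(q[:,2],98); b=q[q[:,2]>zmax-.012]
    print(" bit tool mm x,y,z pct 3,50,97",np.round(np.percentile(b,[3,50,97],axis=0)*1000,1).tolist())
    m=(abs(w[...,2]-zc)<.002)&(np.hypot(w[...,0]-.575,w[...,1]-.311)<.024); 
    c=w[m][:,:2]*1000
    hull=cv2.convexHull(c.astype(np.float32))[:,0]
    f=least_squares(lambda a:np.hypot(*(hull-a[:2]).T)-a[2],[575,311,17],loss="soft_l1")
    print(" collar n",len(c),"fit",f.x.round(2)," median z",np.median(w[m][:,2]).round(4))
    cl=(np.array([*f.x[:2]/1000,.092])-t)@Rm; print(" keyhole in tool mm",np.round(cl*1000,1))
    pm=abs(w[...,2]-.08)<.0025; print(" panel",cv2.minAreaRect((w[pm][:,:2]*1000).astype(np.float32)),np.median(w[pm][:,2]).round(4))
    return p,w,L
if __name__=="__main__":
    p,w,L=run(); np.save("w.npy",w)
    # steel plate / slot: deeper points inside collar
    r=np.hypot(w[...,0]-.575,w[...,1]-.311); 
    for a,b in [(.06,.078),(.078,.084),(.084,.0905),(.0905,.0925),(.0925,.096)]:
        m=(r<.02)&(w[...,2]>a)&(w[...,2]<=b); print(a,b,m.sum(), (w[m].mean(0)*1000).round(1) if m.any() else "")
E
python3 meas.py
```

```text
t [577.1 299.9 198.8] yaw -9.13  bit n 733 px 297 333 274 296
 bit tool mm x,y,z pct 3,50,97 [[1.5, -7.0, 21.9], [1.9, 0.2, 27.4], [2.2, 7.7, 33.8]]
 collar n 1430 fit [575.17 311.83  16.7 ]  median z 0.0928
 keyhole in tool mm [ 11.6  -3.9 106.8]
 panel ((589.00390625, 271.8551025390625), (182.6382293701172, 157.24900817871094), 81.126708984375) 0.0801
0.06 0.078 0 
0.078 0.084 862 [576.  314.   81.3]
0.084 0.0905 275 [575.5 313.4  88.2]
0.0905 0.0925 879 [575.3 311.9  91.7]
0.0925 0.096 873 [575.  312.2  93.4]
```

Call:
play_rows:
  increments: "1.2 -0.4 0 0 -0.6; 0 0 2 0 -0.6; 0 0 2 0 -0.6; 0 0 1.5 0 -0.6; 0 0 0 0 -0.6"

```text
clock: 13.85
position: [0.573, 0.3139, 0.1407]
ee_rot: [-2.389, -2.039, 0.008]
force: [-0.5, -0.7, -1.1]
width: 0.32
gripper_force: 40.0
```

Call:
play_rows:
  increments: "0 0 0 0 -0.6; 0 0 0 0 -0.6; 0 0 0 0 -0.6"

```text
clock: 14.1
position: [0.5756, 0.3153, 0.1453]
ee_rot: [2.389, 2.04, 0.004]
force: [-0.9, -0.1, -0.0]
width: 0.323
gripper_force: 40.0
```

```bash
python3 meas.py; python3 - <<'E'
from h import *
p=vision.get_image("wrist"); im=p["frame"][190:340,220:420,::-1]; cv2.imwrite("pics/w5.png",cv2.resize(im,None,fx=4,fy=4,interpolation=cv2.INTER_CUBIC))
E
```

```text
t [575.6 315.3 145.3] yaw -9.02  bit n 739 px 297 333 274 296
 bit tool mm x,y,z pct 3,50,97 [[1.4, -7.1, 22.0], [1.9, 0.2, 27.6], [2.2, 7.7, 34.1]]
 collar n 1531 fit [575.08 312.05  16.79]  median z 0.0928
 keyhole in tool mm [-3.3 -0.1 53.3]
 panel ((592.805419921875, 297.1168212890625), (132.36553955078125, 157.12696838378906), 80.93885040283203) 0.0801
0.06 0.078 0 
0.078 0.084 1071 [575.9 316.6  81.3]
0.084 0.0905 281 [576.8 321.6  88.1]
0.0905 0.0925 863 [575.9 316.7  91.7]
0.0925 0.096 923 [575.5 316.2  93.4]
```

View pics/w5.png

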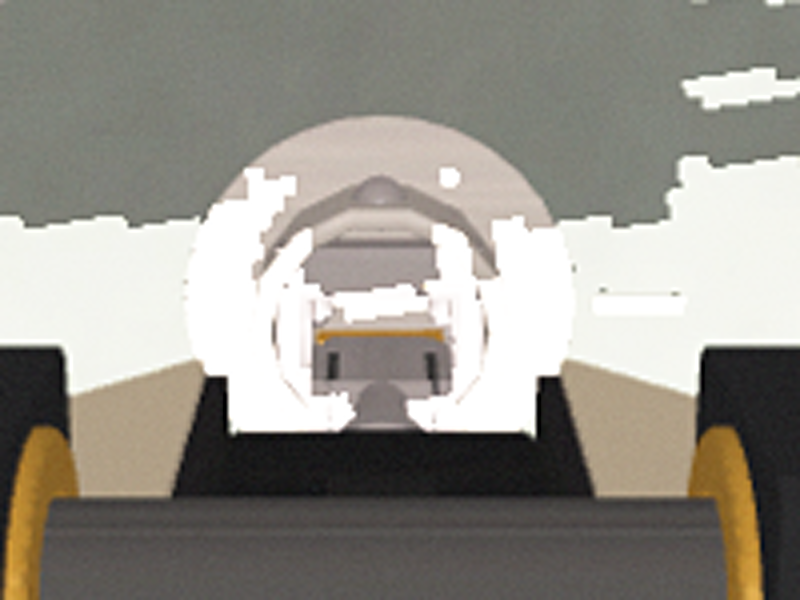

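The key's tip is about 2 mm past the slot in tool x, so I'll correct that and lower to just at the mouth.

Call:
play_rows:
  increments: "-0.2 -0.04 0 0 -0.6; 0 0 0.8 0 -0.6; 0 0 0.6 0 -0.6; 0 0 0 0 -0.6; 0 0 0 0 -0.6"
  grip_force: 50

```text
clock: 14.62
position: [0.5737, 0.3125, 0.1289]
ee_rot: [-2.389, -2.04, 0.002]
force: [0.6, 0.0, 0.8]
width: 0.326
gripper_force: 50.0
```

Call:
play_rows:
  increments: "0 0 0.3 0 -0.6; 0 0 0.3 0 -0.6; 0 0 0 0 -0.6; 0 0 0 0 -0.6"

```text
clock: 14.95
position: [0.574, 0.3128, 0.1236]
ee_rot: [-2.389, -2.04, 0.001]
force: [-0.1, -0.6, 0.1]
width: 0.324
gripper_force: 50.0
```

Call:
play_rows:
  increments: "0 0 0.2 0 -0.6; 0 0 0.2 0 -0.6; 0 0 0 0 -0.6; 0 0 0 0 -0.6"

```text
clock: 15.28
position: [0.5741, 0.3128, 0.1197]
ee_rot: [-2.389, -2.04, 0.0]
force: [-0.4, -0.5, 0.1]
width: 0.323
gripper_force: 50.0
```

```bash
python3 meas.py | head -4
```

```text
t [574.1 312.8 119.7] yaw -9.0  bit n 316 px 297 333 284 296
 bit tool mm x,y,z pct 3,50,97 [[-3.3, -7.3, 12.8], [0.5, 0.2, 18.7], [2.0, 7.6, 19.6]]
 collar n 1814 fit [575.5  313.17  16.25]  median z 0.0928
 keyhole in tool mm [ 0.6  1.4 27.7]
```

It is about 6.5 mm in with no force. I'll push on past the pins.

Call:
play_rows:
  increments: "0 0 0.2 0 -0.6; 0 0 0.2 0 -0.6; 0 0 0.2 0 -0.6; 0 0 0 0 -0.6"

```text
clock: 15.67
position: [0.5748, 0.313, 0.1142]
ee_rot: [2.389, 2.04, 0.002]
force: [0.8, 0.2, 1.7]
width: 0.32
gripper_force: 50.0
```

Call:
play_rows:
  increments: "0 0 0.2 0 -0.6; 0.1 0 0 0 -0.6; -0.1 0 0 0 -0.6; 0 0 0 0 -0.6"

```text
clock: 16.0
position: [0.5743, 0.3133, 0.1117]
ee_rot: [-2.389, -2.04, -0.001]
force: [2.0, 1.3, -0.7]
width: 0.317
gripper_force: 50.0
```

Call:
play_rows:
  increments: "0 0 0.2 0 -0.6; 0.1 0 0 0 -0.6; -0.1 0 0 0 -0.6; 0 0 0 0 -0.6"

```text
clock: 16.33
position: [0.5745, 0.3131, 0.1098]
ee_rot: [-2.389, -2.04, -0.001]
force: [2.8, 1.1, -0.9]
width: 0.322
gripper_force: 50.0
```

Call:
play_rows:
  increments: "0 0 0.2 0 -0.6; 0.1 0 0 0 -0.6; -0.1 0 0 0 -0.6; 0 0 0 0 -0.6"

```text
clock: 16.67
position: [0.5746, 0.313, 0.1084]
ee_rot: [2.389, 2.04, 0.002]
force: [1.8, 0.9, 5.4]
width: 0.318
gripper_force: 50.0
```

Call:
play_rows:
  increments: "0 0 0.2 0 -0.6; 0.1 0 0 0 -0.6; -0.1 0 0 0 -0.6; 0 0 0 0 -0.6"

```text
clock: 17.0
position: [0.5743, 0.3131, 0.1057]
ee_rot: [-2.389, -2.04, -0.001]
force: [3.1, 1.6, -0.0]
width: 0.323
gripper_force: 50.0
```

Call:
play_rows:
  increments: "0 0 0.2 0 -0.6; 0.1 0 0 0 -0.6; -0.1 0 0 0 -0.6; 0 0 0 0 -0.6"

```text
clock: 17.33
position: [0.5741, 0.313, 0.1033]
ee_rot: [-2.389, -2.04, -0.0]
force: [4.7, 2.2, -3.0]
width: 0.322
gripper_force: 50.0
```

Call:
play_rows:
  increments: "0 0 0.15 0 -0.6; 0.1 0 0 0 -0.6; -0.1 0 0 0 -0.6; 0 0 0 0 -0.6"

```text
clock: 17.67
position: [0.5742, 0.3131, 0.1031]
ee_rot: [-2.389, -2.04, -0.001]
force: [1.6, 1.1, 6.2]
width: 0.324
gripper_force: 50.0
```

Call:
play_rows:
  increments: "0 0 0.1 0 -0.6; 0 0 0 0 -0.6; 0 0 0 0 -0.6"

```text
clock: 17.92
position: [0.5743, 0.3132, 0.103]
ee_rot: [2.389, 2.04, 0.002]
force: [-1.6, -1.2, 14.2]
width: 0.322
gripper_force: 50.0
```

It is at the stop: TCP 0.103 puts the tip about 24 mm deep, and the push has risen to 14 N. I'll turn clockwise now, about the key's own axis.

Call:
play_rows:
  increments: "0.005 0.012 0 6 -0.6; 0.005 0.012 0 6 -0.6; 0.005 0.012 0 6 -0.6; 0 0 0 0 -0.6; 0 0 0 0 -0.6"
  grip_force: 58

```text
clock: 18.33
position: [0.5747, 0.3132, 0.103]
ee_rot: [2.679, 1.641, 0.002]
force: [-1.8, -0.3, 14.6]
width: 0.319
gripper_force: 58.0
```

```bash
python3 - <<'E'
from h import *
s=arm.observe(); Rm=R.from_rotvec(s["ee_rot"]).as_matrix(); print(s["position"],np.degrees(np.arctan2(Rm[1,1],Rm[0,1])),s["force"],s["ft_torque"],s["joints"])
E
```

```text
[0.57470458 0.31317242 0.10297469] -27.033798136297747 [-1.84206117 -0.33741881 14.60804151] [-0.22749     0.2847324   0.11890253] [-0.58904754  0.5949876   0.01287073  1.63113823 -0.00894749  0.91430064
 -1.04476443]
```

Call:
play_rows:
  increments: "0.005 0.012 0 6 -0.6; 0.005 0.012 0 6 -0.6; 0.005 0.012 0 6 -0.6; 0.005 0.012 0 6 -0.6; 0.005 0.012 0 6 -0.6"

```text
clock: 18.75
position: [0.5754, 0.313, 0.103]
ee_rot: [-3.014, -0.884, -0.002]
force: [-1.5, -1.7, 13.1]
width: 0.322
gripper_force: 58.0
```

Call:
play_rows:
  increments: "0.005 0.012 0 6 -0.6; 0.005 0.012 0 6 -0.6; 0.005 0.012 0 6 -0.6; 0.005 0.012 0 6 -0.6; 0.005 0.012 0 6 -0.6"

```text
clock: 19.17
position: [0.5759, 0.3126, 0.103]
ee_rot: [-3.139, -0.074, -0.001]
force: [-1.3, -0.6, 12.9]
width: 0.319
gripper_force: 58.0
```

Call:
play_rows:
  increments: "0.005 0.012 0 6 -0.6; 0.005 0.012 0 6 -0.6; 0 0 0 0 -0.6; 0 0 0 0 -0.6; 0 0 0 0 -0.6"

```text
clock: 19.58
position: [0.576, 0.3123, 0.103]
ee_rot: [-3.131, 0.246, -0.001]
force: [-1.6, -0.2, 14.2]
width: 0.321
gripper_force: 58.0
```

```bash
python3 - <<'E'
from h import *
s=arm.observe(); Rm=R.from_rotvec(s["ee_rot"]).as_matrix(); print(s["position"],np.degrees(np.arctan2(Rm[1,1],Rm[0,1])),s["force"],s["ft_torque"],s["joints"])
E
```

```text
[0.57596478 0.31234081 0.1029509 ] -98.99405850729306 [-1.56953107 -0.17290153 14.20314396] [-0.08221578  0.34550896  0.13706011] [-0.80331087  0.61249866  0.34792963  1.65037342 -0.24937802  0.92128167
 -2.09005058]
```

Call:
play_rows:
  increments: "0 0.005 0 4 -0.6; 0 0.005 0 4 -0.6; 0 0 0 0 -0.6; 0 0 0 0 -0.6; 0 0 0 0 -0.6"

```text
clock: 20.0
position: [0.576, 0.3121, 0.103]
ee_rot: [-3.106, 0.463, -0.001]
force: [-0.3, -0.5, 13.6]
width: 0.326
gripper_force: 58.0
```

```bash
python3 - <<'E'
from h import *
s=arm.observe(); Rm=R.from_rotvec(s["ee_rot"]).as_matrix(); print(s["position"],np.degrees(np.arctan2(Rm[1,1],Rm[0,1])),s["force"],s["ft_torque"],s["width"],s["joints"])
ims=[]
for c,q0 in [("scene",[.575,.311,.1]),("side",[.575,.311,.1]),("scene",[.502,.027,.02])]:
    p=vision.get_image(c); K=p["mtx"]; q=np.linalg.inv(p["cam_to_world"])@np.array(q0+[1]); u=int(K[0,0]*q[0]/-q[2]+K[0,2]); v=int(K[1,1]*-q[1]/-q[2]+K[1,2])
    ims.append(cv2.resize(p["frame"][max(v-60,0):max(v-60,0)+100,u-40:u+40,::-1],(260,325),interpolation=cv2.INTER_CUBIC))
    for d in cut_out("dust_cap",p)[:1]: w=world(p,d["mask"]); print(d["confidence"],np.round(np.percentile(w,[2,50,98],axis=0),3).tolist())
cv2.imwrite("pics/f.png",np.hstack(ims))
E
```

```text
[0.57602729 0.31214934 0.10297357] -106.97278319040785 [-0.3417207  -0.53629127 13.61294335] [-0.18411609  0.3321337   0.36166919] 0.3260643784302423 [-0.82685095  0.61708967  0.38567767  1.65276473 -0.2767015   0.92454764
 -2.20505378]
0.74 [[0.488, 0.009, 0.002], [0.51, 0.026, 0.026], [0.524, 0.047, 0.03]]
0.9 [[0.48, 0.009, 0.002], [0.495, 0.021, 0.026], [0.517, 0.047, 0.03]]
0.8 [[0.485, 0.009, 0.003], [0.51, 0.027, 0.026], [0.525, 0.047, 0.03]]
```

View pics/f.png

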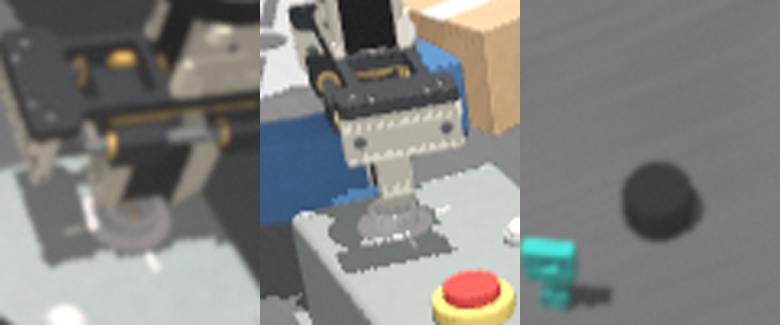

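The torque jumped from 0.14 to 0.36 N m over the last 8 degrees, so the rotor is on its stop. The pictures show the key home and held, and the cap lying on the bench. I'm handing in.

```bash
python3 -c "
from cell import job
print(job.sign_off())"
```

```text
the job is handed in; nothing more can be done
None
```

The job is handed in, though no verdict came back: the dust cap is on the bench, and the key is fully home, turned clockwise to its stop and still held there at a 58 N grip setting, with about 20 s of the 72 s used.

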